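# Knock the brass insert out of a mould block

### The arm

A 6-joint arm with a two-finger parallel gripper is mounted at the origin on the work surface. World frame = base frame: x ahead of the robot, y to its left, z up, the work surface at z = 0. Lengths are in m, angles in degrees, forces in N, time in s.
With the tool pointing down it reaches from about 0.35 to 0.875 m from the base axis. Payload 4.2 kg.
Tool frame: the origin (TCP) lies midway between the tips of the shut fingers; the grasp point (between the pads) lies 19 mm behind it; z points along the fingers, y is the line along which they close (so a half turn about z gives the same grasp; the last joint's range is limited). The gripper opens to 87 mm and grips with 3 to 60 N. Pads are 19 mm wide; open, the fingers measure 117 mm over their backs; the gripper's body (75 mm by 190 mm) begins 51 mm behind the grasp point.
Start: joints at [-51.417, 22.042, 0.453, 0, -68.411, -14.817], TCP at [0.252, -0.572, 0.223] pointing down, gripper open.
Joint ranges: [-179.83, 179.83], [-69.29, 118.12], [-61.27, 80.66], [-181.25, 117.63], [-171.15, -9.14], [-177.46, 177.46]. Speed limits (degrees/s): [159.86, 159.86, 180, 180, 180, 180].

### API

Orientations are given as [roll, pitch, yaw] about the fixed x, y, z axes, in that order (R = Rz(yaw) Ry(pitch) Rx(roll)).
In Python, from workcell import env gives the robot as it stands. The module is installed in compiled form; this text tells all that it offers. Calls block until the motion is done:
- env.goto(position, orientation): joint-space move of the TCP to a pose.
- env.move_straight(position, rotation=None, rate=0.15, force_limit=None): straight line of the TCP; rotation=None keeps the orientation; rate is the mean speed in m/s. With force_limit (N) it stops when the force on the tool has changed by that much, and returns True; else False.
- env.set_joints(angles): joint-space move.
- env.gripper_to(opening, grasp_force=None): opening from 0.0 (shut) to 1.0 (fully open); grasp_force is the grip in N (None keeps the last); returns when the fingers have stopped.
- env.dwell(seconds).
- env.inverse_kinematics(position, orientation): joint angles nearest the present ones, or None.
- env.read_state(): the state.
- env.grab_frame(name): name is "scene" or "top" or "wrist"; returns a dict with "image" (400x640x3 uint8, blue, green, red), "fx", "fy", "cx", "cy" (pixels), "position" and "orientation" of the camera in the world. Camera axes: x right, y up, looking along -z (the intrinsics and any distortion apply to the point x, -y, -z); pixel columns grow to the right and rows downward; lengths in m; the calibration is good to about 2 mm. A picture is of the moment at which its call begins. There is no depth.
A pose or a line that the arm cannot do raises env.Unreachable and nothing moves.
- env.close_job(): hands the job in; it is judged then, once.
Trained networks look in a picture, given as the dict that the camera call returned (one of the last four; its "shot" number tells which), for a name from the list of things; names that differ only in an ending like _2 or _b are one class to them, and where a whole thing is asked for, a point or a joint stands for the part that bears it (a point fixed in the world has none). Each returns a list of dicts, best first, with "score" (0 to 1); they miss things now and then, are a little off and sometimes report something else, mostly with a low value. They report only what shows in the picture. A call takes as long as a camera call.
- env.search_frame(picture, thing): "xyz" ([x, y, z] in m, in world coordinates, good to about 4 mm: the middle of the surface that is visible of it).
- env.trace(picture, thing): "mask" (400x640 bool, what is visible of it).
The state is a dict: "clock": time; "joint_positions": joint angles; "qvel": joint speeds; "joint_torque": joint torques, N m; "position": TCP position; "tool_rot": TCP orientation; "force": force on the tool from outside, world axes, zero at the start; "wrist_torque": the same for the moment, N m; "opening": opening from 0.0 (shut) to 1.0 (fully open); "finger_force": force on a finger pad.
Only numpy, scipy, OpenCV 4.12 (cv2) and the standard library are available. Lean on these libraries where they do the work, as an engineer would, in place of code of your own. Each camera call takes 0.05 s, during which the arm holds its last target. There are 200 camera calls.

### The job

Take the aluminium mould block, feel for the knock-out pin with the hole in its underside, and press the block down over the pin, without forcing it, until the block sits flat on the blue station and the brass insert has been poked up out of its recess. Then draw the insert out and set it down upright in the blue tray without dropping it, leaving the block seated on the station and everything else where it is.

Things in the scene. Friction and masses are not known exactly. Their poses are not given: they have to be found in the camera images.
- block: Aluminium mould block, 72 (x) x 52 (y) x 42 (z) mm, 0.3 to 0.5 kg, loose on the table. Origin: centre of its underside, z up. A round recess 28 mm deep in the middle of the top holds the insert; from its floor, 14 mm above the underside, a 12 mm round access hole (mouth chamfered 1.5 mm) goes through to the underside at the origin. Grip it across the 52 mm width.
- insert: Round brass insert, diameter 28, height 28 mm, 0.13 kg, dark ring on top. Origin: centre of its underside, z along its axis. Starts seated in the block's recess, top flush, so it cannot be gripped until poked up. A groove near its foot is held by two spring plungers in the recess wall: raising it takes a push that grows to some 8 to 20 N, then it snaps loose within 8 mm.
- station: Blue knock-out station, fixed: block 90 x 90 x 25 mm, black slot along its y in the flat top. Origin: centre of underside, z up. A rigid upright steel pin (diameter 10, tip chamfered 1.5 mm, tip 55 mm above the origin, 30 above the top) is clamped in the slot at x = 0, up to 12 mm either way in y; where is not reported. With the block seated, the insert stands 16 mm proud.
- blue_tray: Blue open square tray, fixed, 100 x 100 x 22 mm, walls and floor 4 mm thick. Origin at the centre of its underside, z up. The insert goes here. May swap places with the grey tray.
- grey_tray: Grey open tray, same size, fixed, holding a dark worn insert. Leave alone.
- worn_insert: Dark steel insert, diameter 28 mm, height 28 mm, standing in the grey tray. Leave alone.
- oil_bottle: Yellow oil bottle, diameter 44 mm, height 110 mm, origin at its underside. Leave alone.
- gauge_block: Bright steel block 50 x 75 x 25 mm lying on the table, origin at its underside. Leave alone.
- spare_ring: Brass ring lying flat, outer diameter 44 mm, height 12 mm. Leave alone.
- screwdriver: Screwdriver lying on the table. Leave alone.

How it is judged (in metres and radians):
On the way, in this order (a step that is already met when the one before it is completed fails the run):
1. the block is pressed flat onto the station over the pin and the insert stands at least 12 mm proud (z of block in the frame of station below 0.0275 m and horizontal distance between block and station below 0.018 m and angle between block's own z axis and vertical below 0.05 rad and z of insert in the frame of block above 0.026 m), for 0.2 s.
2. the fingers hold the insert over the floor of the blue tray, less than 12 mm above it (z of insert in the frame of blue_tray below 0.016 m and horizontal distance between insert and blue_tray below 0.045 m and contact force between the fingers and insert above 1 N), for 0.05 s.
At the end, for the whole second after the job is handed in: The brass insert stands upright (within 0.15 rad) and at rest on the floor of the blue tray, its axis within 45 mm of the tray's centre; the block sits flat (within 2.5 mm and 0.05 rad) on the station over the pin, within 18 mm of its centre (z of insert in the frame of blue_tray between 0.001 and 0.007 m and horizontal distance between insert and blue_tray below 0.045 m and angle between insert's own z axis and vertical below 0.15 rad and linear speed of each of insert, block below 0.02 m/s and z of block in the frame of station below 0.0275 m and horizontal distance between block and station below 0.018 m and angle between block's own z axis and vertical below 0.05 rad); the robot touches nothing.
It fails at once if the block is forced against the station or its pin with more than 60 N (contact force between block and station above 60 N).
It fails at once if the insert is pressed on the pin with more than 60 N (contact force between insert and station above 60 N).
It fails at once if the insert is tipped over (angle between insert's own z axis and vertical above 0.6 rad).
It fails at once if a bystander is moved by more than 20 mm (distance of any of worn_insert, oil_bottle, gauge_block, spare_ring, screwdriver from where it was at the start of the episode above 0.02 m).
It also fails if it takes over 64 s, if anything falls off the work surface, if the arm or the gripper's body presses on something with over 40 N, if the wrist force passes 120 N, or if a joint passes its speed limit or range.

## Working session

There is one attempt and no reset: what is moved stays moved. The work goes in short steps, each a Python script; the robot and the scene stay as the last script left them, time stands still between calls to the robot, and variables do not carry over. Pictures are saved under pics/ and viewed, at most 10 in all, crops included, and the job is handed in when it is done.

```bash
mkdir -p pics; ls; python3 - <<'E'
from workcell import env
import cv2
for n in ["top","scene"]:
    f=env.grab_frame(n); cv2.imwrite(f"pics/{n}1.png",f["image"])
    print(n,f["position"],f["orientation"],f["fx"],f["fy"],f["cx"],f["cy"],[k for k in f])
    for t in ["block","insert","station","blue_tray","grey_tray","worn_insert","oil_bottle","gauge_block","spare_ring","screwdriver"]:
        r=env.search_frame(f,t); print(t,[(list(map(lambda v:round(float(v),4),d["xyz"])),round(float(d["score"]),2)) for d in r[:2]])
s=env.read_state();print(s)
E
```

```text
pics
top [ 0.41998442 -0.09340469  1.17967464] [ 7.40486569e+00 -2.96221184e-03 -8.99793315e+01] 479.8801959475802 479.8801959475802 319.1124591966041 195.01016295417355 ['image', 'fx', 'fy', 'cx', 'cy', 'position', 'orientation', 'shot']
block [([0.5512, -0.2194, 0.0398], 0.88)]
insert [([0.5491, -0.2256, 0.0433], 0.53)]
station [([0.524, -0.0032, 0.0221], 0.75)]
blue_tray [([0.4286, 0.2367, 0.0037], 0.76), ([0.285, -0.4505, 0.0225], 0.2)]
grey_tray [([0.635, 0.2189, 0.0026], 0.81)]
worn_insert [([0.6048, 0.2229, 0.033], 0.6), ([0.5507, -0.2151, 0.0427], 0.37)]
oil_bottle [([0.7089, -0.1066, 0.0754], 0.73), ([0.7044, -0.2715, 0.0105], 0.62)]
gauge_block [([0.7427, 0.1322, 0.0221], 0.55)]
spare_ring [([0.7011, -0.2719, 0.0098], 0.49)]
screwdriver [([0.2827, -0.4507, 0.0205], 0.76)]
scene [1.12373645 0.47704971 0.91002056] [4.36410453e+01 8.72523956e-03 1.34433782e+02] 396.65000769746376 396.65000769746376 317.3905981627449 203.22061981997015 ['image', 'fx', 'fy', 'cx', 'cy', 'position', 'orientation', 'shot']
block [([0.5581, -0.2064, 0.0421], 0.62)]
insert []
station []
blue_tray [(
[... 305 characters left out ...]
, 0.42)]
{'clock': 1.1, 'joint_positions': array([-5.14166964e+01,  2.20409703e+01,  4.53128255e-01,  1.18682977e-03,
       -6.84099133e+01, -1.48158456e+01]), 'qvel': array([-0.02343987,  0.00047463, -0.07620196, -0.00242072,  0.02134122,
       -0.00789487]), 'joint_torque': array([-1.27410593e-03, -3.90481853e+01,  1.87622792e+01,  4.22438622e+00,
        1.54883147e-02, -3.20118784e-05]), 'position': array([ 0.25189955, -0.57197995,  0.22256407]), 'tool_rot': array([-1.79997548e+02, -4.92915756e-04, -1.56232105e+02]), 'force': array([-0.00431167, -0.23272291, -0.51326871]), 'wrist_torque': array([-0.01451395, -0.00805222,  0.01774592]), 'finger_force': 0.0, 'opening': 1.002752560269896}
```

View pics/top1.png

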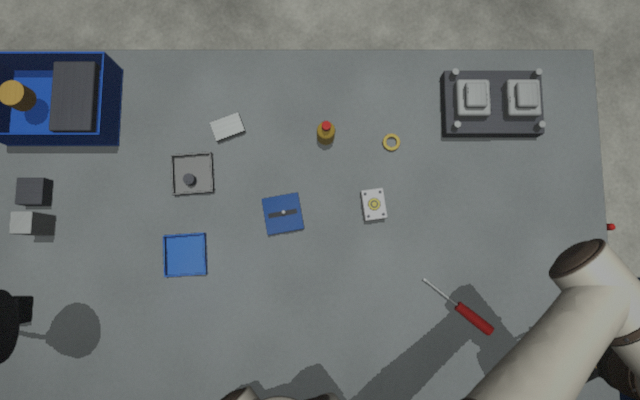

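View pics/scene1.png

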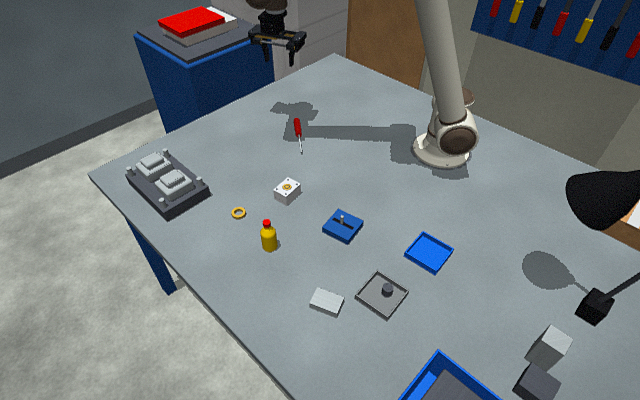

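```bash
cat > h.py <<'E'
from workcell import env
import numpy as np, cv2
from scipy.spatial.transform import Rotation as R
def rot(o): return R.from_euler("xyz",o,degrees=True)
def ray(f,uv):
    uv=np.atleast_2d(np.asarray(uv,float))
    d=np.c_[(uv[:,0]-f["cx"])/f["fx"],-(uv[:,1]-f["cy"])/f["fy"],-np.ones(len(uv))]
    return rot(f["orientation"]).apply(d)
def plane(f,uv,z):
    d=ray(f,uv); p=np.array(f["position"]); return p+d*((z-p[2])/d[:,2])[:,None]
def pix(f,p):
    q=rot(f["orientation"]).inv().apply(np.atleast_2d(p)-f["position"])
    return np.c_[f["cx"]-f["fx"]*q[:,0]/q[:,2], f["cy"]+f["fy"]*q[:,1]/q[:,2]]
def look(n,save=None):
    f=env.grab_frame(n)
    if save: cv2.imwrite(f"pics/{save}.png",f["image"])
    return f
def rect(f,thing,z):
    r=env.trace(f,thing)
    if not r: return None
    m=r[0]["mask"].astype(np.uint8)
    c=max(cv2.findContours(m,cv2.RETR_EXTERNAL,cv2.CHAIN_APPROX_NONE)[0],key=cv2.contourArea)
    w=plane(f,c[:,0,:],z)[:,:2]
    (x,y),(a,b),t=cv2.minAreaRect((w*1000).astype(np.float32))
    return round(float(r[0]["score"]),2),np.round([x/1000,y/1000,a,b,t],4)
E
python3 - <<'E'
from h import *
np.set_printoptions(suppress=True,precision=4)
f=look("top")
for t,z in [("block",.042),("station",.025),("blue_tray",.022),("insert",.042)]: print(t,rect(f,t,z))
def views(nm,ps):
    for i,p in enumerate(ps):
        env.goto(p,[180,0,180])
        f=look("wrist",f"{nm}{i}"); print(nm,f["position"],f["orientation"],env.read_state()["position"])
        for t,z in ([("block",.042),("insert",.042)] if nm=="blk" else [("station",.025)]): print(t,rect(f,t,z))
views("blk",[[.55,-.218,.22]])
views("st",[[.52,-.003,.22],[.56,-.003,.22]])
s=env.read_state(); print(s["clock"],s["joint_positions"])
import cv2
a=[cv2.imread(f"pics/{n}.png") for n in ("blk0","st0")]
cv2.imwrite("pics/m1.png",cv2.resize(np.vstack(a),None,fx=.75,fy=.75))
E
```

```text
block (0.83, array([ 0.5437, -0.2229, 76.8164, 56.4146,  8.0803]))
station (0.92, array([ 0.5235, -0.0052, 94.869 , 91.8847,  9.7114]))
blue_tray (0.6, array([  0.4273,   0.2277, 101.5364, 104.6991,   3.7935]))
insert None
blk [ 0.4694 -0.2188  0.3816] [-17.1534   0.085   89.9239] [ 0.5497 -0.2188  0.22  ]
block (0.67, array([ 0.5474, -0.2242, 78.0593, 54.1724,  9.1626]))
insert (0.7, array([ 0.5491, -0.2237, 26.6375, 28.2512, 89.9472]))
st [ 0.4399 -0.0037  0.3817] [-17.1786   0.0919  89.9526] [ 0.5203 -0.004   0.22  ]
station (0.91, array([ 0.5268, -0.0047, 92.3243, 89.9115, 10.1968]))
st [ 0.4808 -0.0043  0.3807] [-17.0842   0.0991  89.8152] [ 0.5601 -0.0042  0.2192]
station (0.58, array([ 0.5286, -0.0041, 90.6616, 90.5505, 10.2515]))
4.55 [  16.1672   15.8683   -9.098    -0.0129  -65.1167 -106.2665]
```

View pics/m1.png

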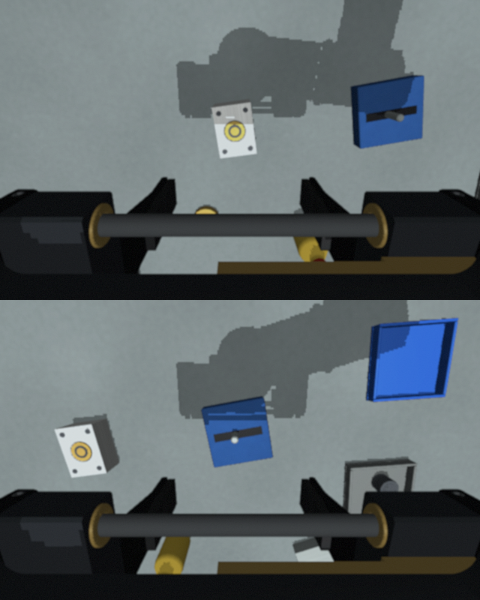

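```bash
python3 - <<'E'
import cv2,numpy as np
out=[]
for n,(u,v) in dict(blk0=(313,173),st0=(312,187),st1=(318,140)).items():
    c=cv2.imread(f"pics/{n}.png")[v-32:v+33,u-40:u+40]
    out.append(cv2.resize(c,None,fx=4,fy=4,interpolation=cv2.INTER_NEAREST)[:, :])
cv2.imwrite("pics/m2.png",np.hstack([np.vstack(out[:2]),np.vstack([out[2],out[2]*0])]))
E
```

```text
(no output)
```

View pics/m2.png

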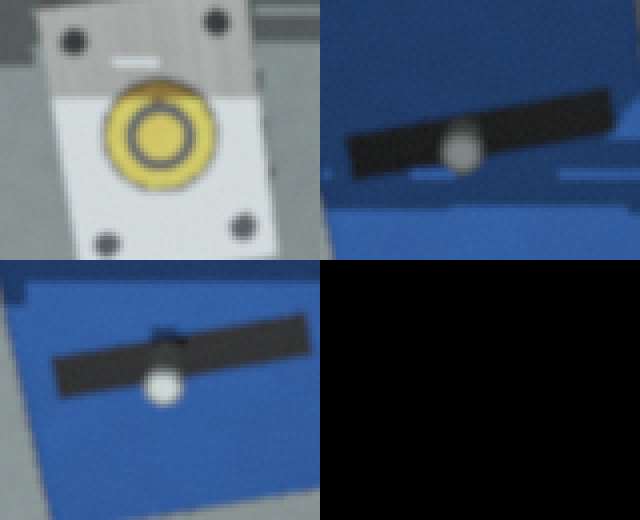

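```bash
python3 - <<'E'
from h import *
np.set_printoptions(suppress=True,precision=4)
F=lambda p,o:dict(position=np.array(p),orientation=o,fx=fx,fy=fx,cx=cx,cy=cy)
g=env.grab_frame("wrist"); fx,cx,cy=g["fx"],g["cx"],g["cy"]; print(fx,cx,cy)
B=F([.4694,-.2188,.3816],[-17.1534,.085,89.9239]);S0=F([.4399,-.0037,.3817],[-17.1786,.0919,89.9526]);S1=F([.4808,-.0043,.3807],[-17.0842,.0991,89.8152])
s=plane(B,np.array([(74,42),(217,22),(107,243),(243,227)])/4+[272.6,140.6],.042); print("screws",s,s.mean(0))
v=(s[2]-s[0]+s[3]-s[1]);w=(s[1]-s[0]+s[3]-s[2]);print(np.degrees(np.arctan2(v[1],v[0])),np.degrees(np.arctan2(-w[0],w[1])))
print("ring",plane(B,[312.6,174.6],.042))
print("pin",plane(S0,[312.35,186.35],.055),plane(S1,[313.1,145.1],.055))
for C,P,o in((S0,[(52,98),(303,55),(312,90),(60,138)],[271.6,154.6]),(S1,[(25,138),(291,90),(297,128),(34,178)],[277.6,107.6])):
    c=plane(C,np.array(P)/4+o,.025); print("slot",c.mean(0),np.linalg.norm(c[1]-c[0]))
print(pix(S0,[[.53,-.003,.055],[.53,.007,.055]]))
for y in (8.8,188.8,98.8): print(env.inverse_kinematics([.549,-.2235,.012],[180,0,y]))
# tray
env.goto([.46,.23,.25],[180,0,180]); f=look("wrist","tray"); print(rect(f,"blue_tray",.022),env.search_frame(f,"blue_tray")[:1]); print(env.read_state()["clock"])
E
```

```text
340.78396804689595 317.18200662740617 198.11057195622652
screws [[ 0.525  -0.2455  0.042 ]
 [ 0.52   -0.2097  0.042 ]
 [ 0.5778 -0.2381  0.042 ]
 [ 0.5734 -0.2026  0.042 ]] [ 0.549 -0.224  0.042]
7.787648205980885 7.441826833169514
ring [[ 0.5491 -0.2241  0.042 ]]
pin [[ 0.5287 -0.0091  0.055 ]] [[ 0.528  -0.0089  0.055 ]]
slot [ 0.528  -0.0047  0.025 ] 0.06830600877066166
slot [ 0.5281 -0.0044  0.025 ] 0.06986496579991375
[[318.4884 187.6368]
 [328.5495 187.633 ]]
[ -6.5115  31.866  -17.8771   0.     -40.2568 105.3115]
[ -6.5115  31.866  -17.8771  -0.     -40.2568 -74.6885]
[  -6.5115   31.866   -17.8771   -0.      -40.2568 -164.6885]
(0.82, array([  0.4303,   0.2308, 100.6907, 101.1769,   3.9277])) [{'xyz': [0.4284, 0.233, 0.0069], 'score': 0.71}]
5.75
```

```bash
python3 - <<'E'
from h import *
np.set_printoptions(suppress=True,precision=4)
o=[180,0,-172.4]
env.goto([.549,-.224,.13],o)
print(env.move_straight([.549,-.224,.012],rate=.08,force_limit=8))
env.gripper_to(0.0,60); env.dwell(.2)
s=env.read_state(); print(s["opening"],s["finger_force"],s["force"],s["position"])
env.move_straight([.549,-.224,.09],rate=.12)
s=env.read_state(); print(s["opening"],s["finger_force"],s["force"],s["position"],s["tool_rot"],s["clock"])
f=look("wrist","held"); print(f["position"],f["orientation"]); print(rect(f,"insert",s["position"][2]+.03), rect(f,"block",s["position"][2]+.03))
print(pix(f,s["position"]+[0,0,.03]))
E
```

```text
False
0.5954749868332664 59.99744078144431 [-0.1538  2.2059  1.3191] [ 0.5489 -0.2238  0.012 ]
0.5949758493134142 59.99806928448379 [ 0.4832  0.0696 -5.9172] [ 0.5478 -0.2237  0.0887] [ 179.9287   -0.1407 -172.4363] 10.8167
[ 0.4686 -0.2349  0.2505] [-17.0076   0.0046  97.5336]
(0.73, array([ 0.5407, -0.2248, 14.4663, 27.1243,  6.0495])) (0.75, array([ 0.5249, -0.2272, 45.6491, 51.8032,  7.5364]))
[[318.6361 284.7277]]
```

View pics/held.png

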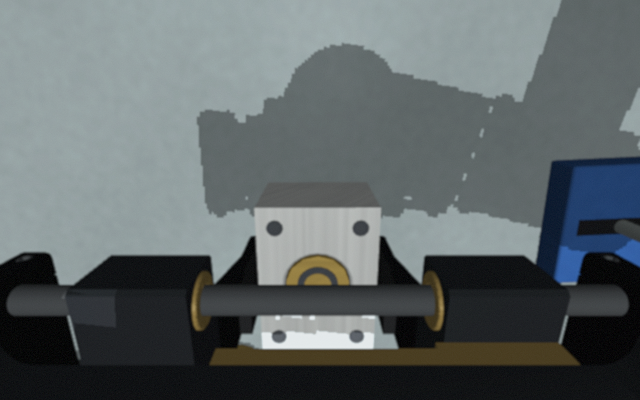

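```bash
python3 - <<'E'
from h import *
np.set_printoptions(suppress=True,precision=4)
t=np.array([.5284,-.009])
env.move_straight([.549,-.224,.105],rate=.15)
env.move_straight([*t,.105],rate=.15); env.dwell(.2)
s=env.read_state(); e=t-s["position"][:2]; print(s["position"],s["tool_rot"],s["force"])
c=t+e; env.move_straight([*c,.080],rate=.06); env.dwell(.2)
s=env.read_state(); print(s["position"],s["force"])
print(env.move_straight([*c,.056],rate=.02,force_limit=5))
s=env.read_state(); print(s["position"],s["force"],s["wrist_torque"],s["clock"],c)
E
```

```text
[ 0.5284 -0.0095  0.1049] [-179.9965   -0.0096 -172.4529] [ 0.05    0.07   -6.3343]
[ 0.5287 -0.0084  0.0804] [-0.4075 -0.6664 -6.1962]
False
[ 0.5285 -0.0085  0.0562] [-0.6176 -0.6103 -5.8469] [ 0.0501 -0.01   -0.0256] 15.125 [ 0.5284 -0.0085]
```

```bash
python3 - <<'E'
from h import *
np.set_printoptions(suppress=True,precision=4)
for z,L in((.052,12),(.049,32),(.046,32),(.043,32),(.040,25),(.038,20),(.034,14)):
    r=env.move_straight([.5284,-.0085,z],rate=.012,force_limit=L)
    s=env.read_state(); print(z,r,s["position"],s["force"],round(s["clock"],2))
    if r: break
f=look("wrist","press")
E
```

```text
0.052 False [ 0.5286 -0.0085  0.0521] [-0.7304  0.5332 -4.2482] 15.61
0.049 False [ 0.5287 -0.0085  0.0491] [ 0.6467 -0.4253 -3.5562] 16.01
0.046 False [ 0.5278 -0.0085  0.0453] [ 0.2143 -0.5849 -6.4534] 16.41
0.043 False [ 0.5283 -0.0085  0.0429] [-0.9731 -0.2495 -4.9064] 16.81
0.04 False [ 0.5283 -0.0085  0.0399] [-0.9624  0.1755 -4.3677] 17.21
0.038 False [ 0.5284 -0.0085  0.0379] [-0.3976  0.2411 -3.2757] 17.52
0.034 True [ 0.5285 -0.0085  0.037 ] [-0.8238 -0.5385  4.2777] 17.78
```

View pics/press.png

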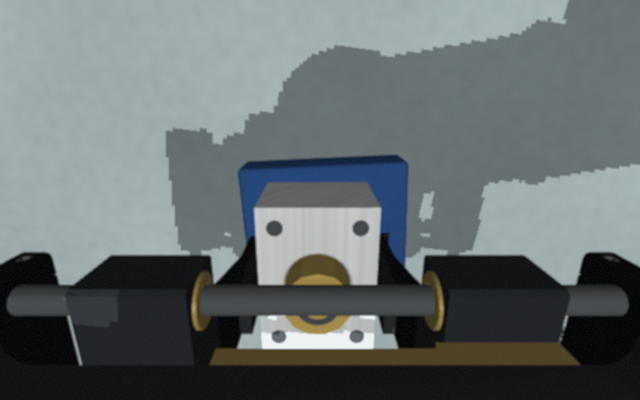

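```bash
python3 - <<'E'
from h import *
np.set_printoptions(suppress=True,precision=4)
env.dwell(.4); s=env.read_state(); print(s["position"],s["force"])
env.gripper_to(.85); env.dwell(.2)
s=env.read_state(); print(s["position"],s["force"])
env.move_straight([.5284,-.0085,.13],rate=.1)
env.move_straight([.5684,-.0085,.17],rate=.15); env.dwell(.1)
f=look("wrist","rel"); print(f["position"],f["orientation"])
print(rect(f,"insert",.083),rect(f,"block",.067),env.search_frame(f,"insert")[:1],env.search_frame(f,"block")[:1],env.read_state()["clock"])
print(pix(f,[[.5284,-.0085,.083],[.5284,-.0085,.067]]))
cv2.imwrite("pics/relc.png",cv2.resize(f["image"][90:290,190:450],None,fx=3,fy=3,interpolation=cv2.INTER_NEAREST))
E
```

```text
[ 0.5284 -0.0085  0.037 ] [0.9901 0.5588 5.9629]
[ 0.5261 -0.009   0.0352] [-0.1571 -0.5433  0.5127]
[ 0.4886 -0.0194  0.3309] [-16.6456   0.0806  97.5088]
(0.74, array([ 0.5272, -0.0092, 28.576 , 27.1487,  7.5263])) (0.6, array([ 0.5286, -0.0088, 73.3837, 53.3956,  6.1998])) [{'xyz': [0.5289, -0.0095, 0.082], 'score': 0.65}] [{'xyz': [0.5228, -0.0076, 0.0634], 'score': 0.9}] 21.1167
[[325.2923 154.6162]
 [324.8513 151.2321]]
```

View pics/relc.png

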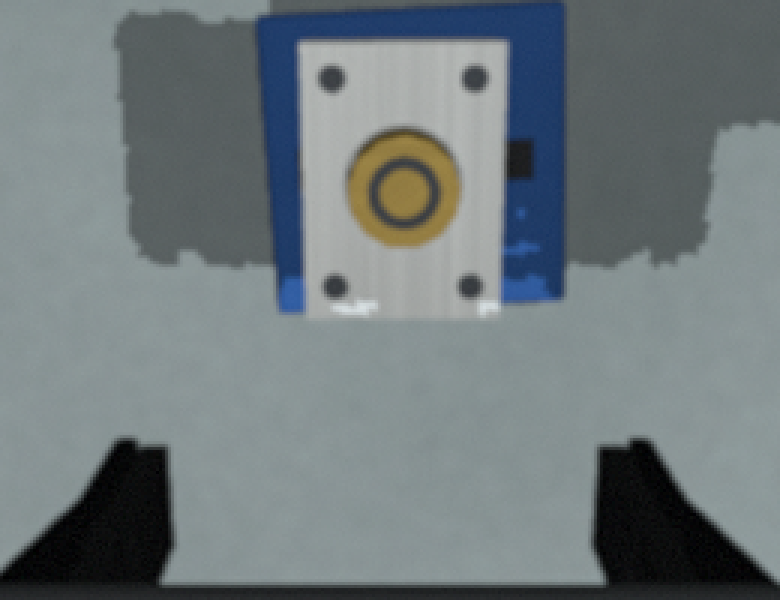

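```bash
python3 - <<'E'
from h import *
np.set_printoptions(suppress=True,precision=4)
p=[.5282,-.0087]
env.move_straight([*p,.12],rate=.12); env.gripper_to(.6)
print(env.move_straight([*p,.0695],rate=.06,force_limit=5)); env.dwell(.1)
s=env.read_state(); print(s["position"],s["force"])
env.gripper_to(0,30); env.dwell(.2)
s=env.read_state(); print(s["opening"],s["finger_force"],s["position"],s["force"])
env.move_straight([*p,.10],rate=.04); env.move_straight([*p,.15],rate=.12); env.dwell(.2)
s=env.read_state(); print(s["opening"],s["finger_force"],s["position"],s["force"],s["clock"])
f=look("top","lift"); print(rect(f,"block",.067))
f=look("wrist","lift2")
cv2.imwrite("pics/lm.png",np.vstack([f["image"],cv2.imread("pics/lift.png")[150:300]]))
E
```

```text
False
[ 0.5286 -0.0086  0.07  ] [ 0.5994 -0.4336  0.7331]
0.3094883440135801 30.000330079346895 [ 0.5283 -0.0086  0.0696] [-0.1295  0.5699  0.7491]
0.3089310239477001 29.997326005250216 [ 0.5276 -0.0088  0.1489] [-0.2507  0.8056 -0.9713] 26.05
(0.63, array([ 0.4968, -0.0143, 23.2122, 51.1088,  0.0211]))
```

View pics/lm.png

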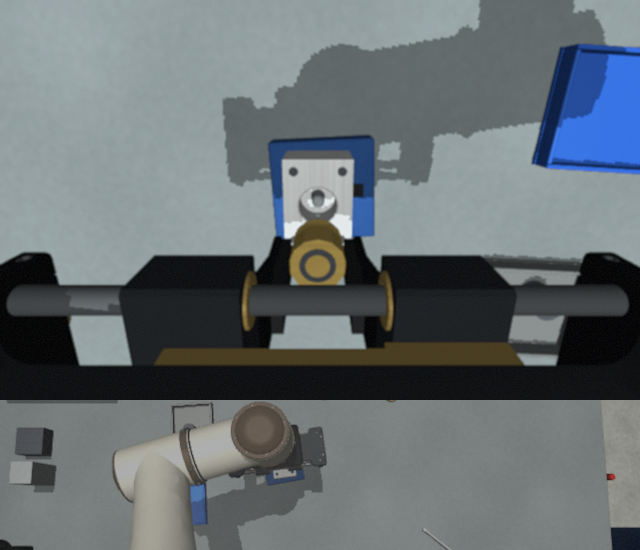

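```bash
python3 - <<'E'
from h import *
np.set_printoptions(suppress=True,precision=4)
p=[.430,.232]
env.move_straight([*p,.15],rate=.15); env.move_straight([*p,.04],rate=.1); env.dwell(.2)
s=env.read_state(); print(s["position"],s["tool_rot"],s["finger_force"])
r=env.move_straight([*p,.0165],rate=.02,force_limit=3); env.dwell(.15)
s=env.read_state(); print(r,s["position"],s["force"],s["finger_force"])
E
```

```text
[0.4302 0.2322 0.0405] [ 179.9709   -0.2625 -172.4431] 29.997268617153168
True [0.4298 0.2319 0.0186] [-0.541   0.5724  5.8776] 30.00247685238719
```

Contact came at the expected height (TCP 0.0186 m), so I'm releasing and checking.

```bash
python3 - <<'E'
from h import *
np.set_printoptions(suppress=True,precision=4)
env.gripper_to(.5); env.dwell(.2)
x=env.read_state()["position"]; env.move_straight([x[0],x[1],.12],rate=.08)
env.move_straight([.48,.232,.20],rate=.15); env.dwell(.2)
f=look("wrist","fin"); print(rect(f,"insert",.032),rect(f,"blue_tray",.022),rect(f,"block",.067))
s=env.read_state(); print(s["force"],s["clock"])
E
```

```text
(0.89, array([ 0.4296,  0.2311, 26.1169, 26.6318, 52.721 ])) (0.69, array([  0.4298,   0.2309, 101.4235, 100.8565,   3.7029])) (0.95, array([ 0.5233,  0.0042, 78.931 , 79.3786,  7.628 ]))
[0.1714 0.47   0.3753] 34.1083
```

View pics/fin.png

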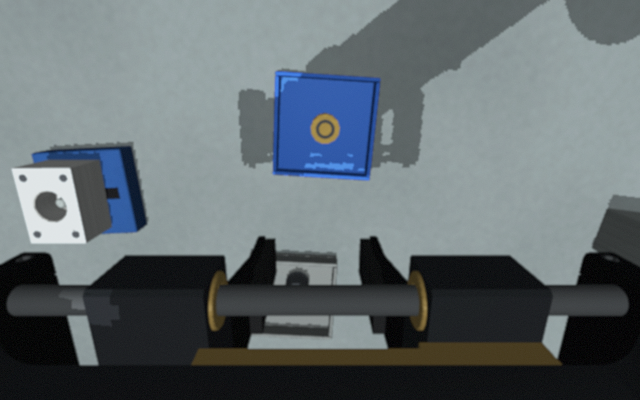

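The picture shows the insert upright in the middle of the blue tray at (325,128), and the block flat on the station at (52,205) with the pin visible in its bore.

```bash
python3 -c "
from workcell import env
print(env.close_job())"
```

```text
the job is handed in; nothing more can be done
None
```

I handed the job in after about 34 s of robot time: the insert stands upright in the blue tray, the block sits flat on the station over the pin, and I saw no bystander moved; the hand-in gave no verdict.

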